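# Index the bench magnifier over the feed sample

## Task

Bring the bench magnifier over the small dish of feed pellets: press the boom's spring button pin in flush, slide the boom towards that dish until the pin pops out fully through the very next hole, and let go. The hole, not the dish, sets the place: feel for it and ease off as soon as the pin catches, never forcing the boom against the pin. Leave both dishes and everything else on the bench where they are.

Things in the scene. Friction and masses are not known exactly. Their poses are not given: they have to be found in the camera images.
- stand: Heavy fixed stand of a bench magnifier. Origin on the bench, on its column's axis; its +y is the boom's direction (about the robot's left), z up. Grey base plate 150 mm wide in x, 12 thick, y from -65 to 490. On the column a 54 mm clamp block (top 175 mm up) holds a fixed level square bar, 26 x 26 mm, axis 150 mm above the bench, out to y = 260; the boom slides on this bar.
- boom: White square tube, 32 x 32 mm outside, wall 2, axes as the stand's, sliding along y on the bar with 1 mm play all round; 0.24 to 0.38 kg. Origin: tube's centre line at the hole that holds the pin at the start; tube from y = -64 to +160. Three 12 mm holes at mid-height in the +x face (away from the robot): this one, and one 35 to 60 mm off on each side (unequal). Its flat sides can be gripped from above.
- pin_tip (a point): Tip of the domed steel spring pin, 10 mm thick, in the fixed bar; moves along the stand's x only. Popped out, it stands 7 mm proud of the tube's +x face at mid-height and its straight sides lock the boom (1 mm play). Pushing it to -x takes 2 N, 3.3 N at flush. Flush, its dome still sits in the hole's rim: pulling the boom with 6 to 12 N cams it under the wall; it pops out by itself at the next hole.
- pin (a joint): How far the button pin is pushed in, m: 0 popped out, 0.007 flush with the tube's face, about 0.009 under the tube's wall, 0.011 at most. A sideways load of over 15 N from the boom may bend the pin.
- lens (a point): Centre of the round magnifier (white ring, 116 mm across, 18 mm thick, lens 100 mm) on the boom's end, 222 mm along +y from the boom's origin. It starts between the two dishes, over neither.
- dish_feed_c (a point): Centre (half-way up) of the small glass dish of brown feed pellets, 64 mm across and 15 mm high, standing on the base plate under the boom, 35 to 60 mm from the magnifier's start, either outwards (stand's +y) or back towards the column. One hole's move that way puts the magnifier over it to within 19 mm: the dish's own place does not tell exactly where the hole is.
- dish_empty_c (a point): Centre of an empty glass dish of the same size on the base plate, on the other side. Leave it.
- tweezers_c (a point): Steel tweezers, 130 mm long, lying on the base plate on the robot's side of the boom. Leave them.
- bottle_amber_c (a point): Amber bottle, 72 mm across and 155 mm high, standing beyond the column; point half-way up. Leave it.
- jar_c (a point): Glass jar with a black cap, 56 mm across and 75 mm high, beyond the base plate; point half-way up. Leave it.
- dish_big1_c (a point): Large dish of pellets, 90 mm across and 18 mm high, on the bench on the robot's side of the magnifier. Leave it.
- dish_big2_c (a point): The same on the far side of the magnifier. Leave it.
- brush_grip (a point): Handle of a 170 mm brush, 20 mm thick, lying on the bench beyond the boom. Leave it.

How it is judged:
On the way, in this order (a step that is already met when the one before it is completed fails the run):
1. the button pin is pressed in flush while the boom is still in its first hole (x of pin_tip in the frame of boom below 0.0175 m and distance of lens from where it was at the start of the episode below 0.006 m), for 0.05 s.
2. the boom is slid on, the pin kept in under its wall (value of joint pin above 0.0065 m and distance of lens from where it was at the start of the episode above 0.015 m), for 0.05 s.
At the end, for the whole second after the job is handed in: The magnifier's centre is over the centre of the dish of pellets to within 20 mm, so that the whole dish is seen through the lens, the pin has popped out fully through the boom's next hole (pushed in less than 1.5 mm), and the boom is at rest and released (horizontal distance between lens and dish_feed_c below 0.02 m and value of joint pin below 0.0015 m and linear speed of boom below 0.01 m/s); the robot touches nothing.
It fails at once if the boom is forced against the pin (more than 16 N between them) (contact force between boom and pin above 16 N).
It fails at once if a dish on the stand is shifted by more than 6 mm (distance of any of dish_feed_c, dish_empty_c from where it was at the start of the episode above 0.006 m).
It fails at once if another thing on the bench is shifted by more than 15 mm (distance of any of tweezers_c, bottle_amber_c, jar_c, dish_big1_c, dish_big2_c, brush_grip from where it was at the start of the episode above 0.015 m).
It also fails if it takes over 38 s, if anything falls off the work surface, if the arm or the gripper's body presses on something with over 40 N, if the wrist force passes 120 N, or if a joint passes its speed limit or range.

## Robot

A 7-joint arm with a two-finger parallel gripper is mounted at the origin on the work surface. World frame = base frame: x ahead of the robot, y to its left, z up, the work surface at z = 0. Lengths are in m, angles in rad, forces in N, time in s.
With the tool pointing down it reaches from about 0.4 to 0.85 m from the base axis. Payload 4.5 kg.
Tool frame: the origin (TCP) lies between the finger pads; the fingertips stand 11 mm ahead of it and the grasp point (between the pads) lies 8 mm behind it; z points along the fingers, y is the direction in which the jaws open and shut (so a half turn about z gives the same grasp; the last joint's range is limited). The gripper opens to 88 mm and grips with 3 to 60 N. Pads are 18 mm wide; open, the fingers measure 123 mm over their backs; the gripper's body (75 mm by 187 mm) begins 45 mm behind the grasp point.
Start: joints at [1.172, 0.689, -0.195, 1.565, 0.157, 0.902, -0.215], TCP at [0.262, -0.567, 0.25] pointing down, gripper open.
Joint ranges: [-3.01, 3.01], [-0.46, 2.08], [-1.47, 1.51], [0.13, 2.56], [-1, 4.14], [0.04, 2.09], [-2.66, 2.66]. Speed limits (rad/s): [2.57, 2.57, 3.14, 3.14, 3.14, 3.14, 3.14].

## Interface

Orientations are given as a unit quaternion [w, x, y, z].
In Python, from plant import * gives the robot as it stands.
- The arm moves only by the tool arm_command, never from a script. Its argument "plan" is text: rows parted by semicolons, each of 5 numbers parted by spaces: the shift along the tool's x, y, z in cm, then the turn about the tool's z in degrees, then the opening, from 0 (shut) to 1 (fully open). In form: dx dy dz yaw fingers; .... A call has 1 to 5 rows; each row is the pose to reach, as a shift and turn from the pose commanded when the call began, along the tool's axes at that moment; what a row does not reach only later rows make up. A row lasts 1/8 s, in which the tool goes at most 62.5 mm and 10.7 degrees, less where a joint would pass 70% of its speed; a pose out of reach is approached as far as the arm can. A call with a gripper value outside its range is refused whole. The fingers move at their own pace and stop on an object; "squeeze" is the grip in N (left out, the last holds). Time passes only in rows, so rows that repeat a pose let the fingers close. It gives the time, the measured TCP pose, the force and the opening at its end, in the units of the state.
- read_state(): the state, without advancing time (a new reading comes with each control period).
- get_image(name): name is "side" or "top"; returns a dict with "color" (420x560x3 uint8, blue, green, red), "range_z" (420x560 float32, m along the optical axis (not along the pixel's ray), 0 where there is no reading), "vfov" (degrees; the focal length in pixels is half the picture's height over the tangent of half this angle, whatever the lens; pixels are square), "cx", "cy" (the principal point, pixels), "world_to_cam" (4x4, takes a point from world to camera coordinates). Camera axes: x right, y down, z forward; pixel columns grow to the right and rows downward; lengths in m; the calibration is good to about 2 mm. A picture is of the moment at which its call begins.
- sign_off(): hands the job in, once; it reports no verdict.
The state is a dict: "time": time; "joint_positions": joint angles; "joint_velocities": joint speeds; "joint_efforts": joint torques, N m; "tool_pos": TCP position; "tcp_rot": TCP orientation; "force": force on the tool from outside, world axes, zero at the start; "wrist_torque": the same for the moment, N m; "gripper_width": opening from 0.0 (shut) to 1.0 (fully open).
Only numpy, scipy, OpenCV 4.12 (cv2) and the standard library are available. Lean on these libraries where they do the work, as an engineer would, in place of code of your own. Each camera call takes 0.05 s, during which the arm holds its last target. There are 200 camera calls.

## Working session

There is one attempt and no reset: what is moved stays moved. The work goes in short steps, Python scripts to look and compute and a tool call to move; the robot and the scene stay as the last step left them, time stands still between calls to the robot, and variables do not carry over. Pictures are saved under pics/ and viewed, about 8 in all and at most 12, crops included, and the job is handed in when it is done.

Besides the shell and the picture viewer there is one more tool, called after "Request:" as name(argument=value, ...), one argument or row to a line, values as JSON. arm_command: Moves the arm, as the interface text tells. Its arguments: {"type":"object","properties":{"plan":{"type":"string"},"squeeze":{"type":"number"}},"required":["plan"]}

```bash
mkdir -p pics; ls; cat > h.py <<'E'
from plant import *
import numpy as np, cv2
def cam(n):
    d=get_image(n); d['f']=d['color'].shape[0]/2/np.tan(np.radians(d['vfov'])/2); return d
def pts(d):
    v,u=np.mgrid[0:420,0:560]; z=d['range_z']
    P=np.stack([(u-d['cx'])/d['f']*z,(v-d['cy'])/d['f']*z,z,np.ones_like(z)],-1)
    return (P@np.linalg.inv(d['world_to_cam']).T)[...,:3]
def ray(d,u,v,h):
    M=np.linalg.inv(d['world_to_cam']); o=M[:3,3]; r=M[:3,:3]@np.array([(u-d['cx'])/d['f'],(v-d['cy'])/d['f'],1])
    return o+r*(h-o[2])/r[2]
E
python3 - <<'E'
from h import *
import pickle
for n in('side','top'):
    d=cam(n); pickle.dump(d,open(n+'0.pkl','wb')); cv2.imwrite(f'pics/{n}0.png',d['color']); print(n,d['vfov'],d['cx'],d['cy'],d['f'],np.linalg.inv(d['world_to_cam']).round(3).tolist())
print(read_state())
E
```

```text
pics
side 44.89032194533066 277.06571655953104 208.34691344977875 508.3605106054547 [[-0.917, -0.276, 0.289, 0.244], [-0.399, 0.651, -0.646, 0.649], [-0.01, -0.707, -0.707, 0.884], [0.0, 0.0, 0.0, 1.0]]
top 56.96433256677184 280.3460244220768 211.9917054063823 387.05913721393387 [[0.002, -0.988, 0.153, 0.446], [-1.0, 0.0, 0.012, -0.042], [-0.012, -0.153, -0.988, 0.945], [0.0, 0.0, 0.0, 1.0]]
{'time': 0.1, 'joint_positions': array([ 1.17173683,  0.68990477, -0.19453478,  1.56619283,  0.15732082,
        0.90251301, -0.21507854]), 'joint_velocities': array([ 4.76601204e-05, -2.77980610e-03, -2.74829741e-04, -3.84103219e-03,
       -3.36900103e-04, -2.27135836e-04, -3.88970111e-04]), 'joint_efforts': array([-3.05907815e-03, -5.28504002e+01, -1.27127666e+00, -1.53839582e+01,
       -5.25293592e-02,  2.00318274e-03,  4.97040719e-05]), 'tool_pos': array([ 0.26190972, -0.56689123,  0.24900027]), 'tcp_rot': array([-7.77347105e-04,  9.76657559e-01,  2.14800728e-01, -2.34846205e-04]), 'force': array([ 0.34375278,  0.1625442 , -0.07856969]), 'wrist_torque': array([ 0.04232303, -0.01390595,  0.01735547]), 'gripper_width': 0.9982317295487206}
```

View pics/top0.png

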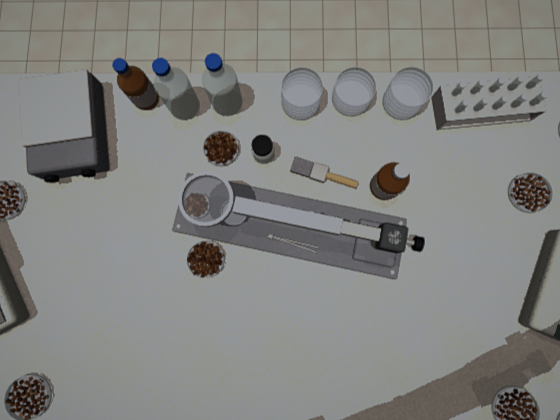

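View pics/side0.png

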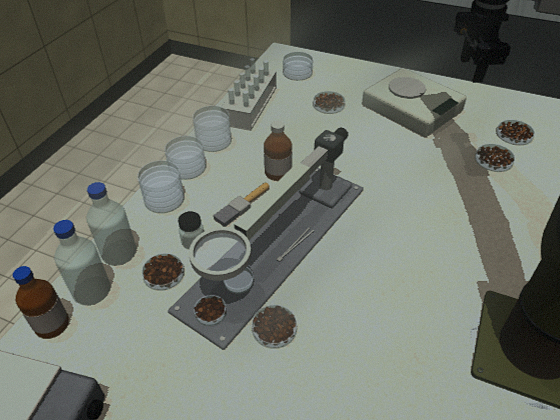

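```bash
python3 - <<'E'
from h import *
import pickle
d=pickle.load(open('top0.pkl','rb')); P=pts(d)
c=d['color'].astype(int)
for v,u in [(213,290),(225,330),(229,355),(236,393),(200,181),(205,196),(247,300),(245,360),(148,262),(172,310)]: print(u,v,P[v,u].round(3),c[v,u])
z=P[...,2]
roi=np.zeros(z.shape,bool); roi[185:245,225:350]=1
m=roi&(abs(z-.166)<.006)&(c.min(-1)>110)
q=P[m]; print(m.sum(), q[:,2].mean())
rect=cv2.minAreaRect((q[:,:2]*1000).astype(np.float32)); print(rect); print(cv2.boxPoints(rect))
base=(abs(z-.012)<.004); base[:, :165]=0; base[:,420:]=0; base[:170]=0; base[285:]=0
q=P[base]; r=cv2.minAreaRect((q[:,:2]*1000).astype(np.float32)); print(r,cv2.boxPoints(r))
s=cv2.resize(d['color'][170:260,170:430],None,fx=3,fy=3,interpolation=cv2.INTER_CUBIC)
cv2.imwrite('pics/c1.png',np.clip(s.astype(float)*1.3,0,255).astype(np.uint8))
E
```

```text
290 213 [ 0.564 -0.052  0.166] [158 151 149]
330 225 [ 0.54  -0.133  0.165] [159 152 149]
355 229 [ 0.532 -0.184  0.162] [152 152 149]
393 236 [ 0.517 -0.256  0.174] [110 111 111]
181 200 [0.593 0.175 0.156] [153 146 144]
196 205 [0.583 0.144 0.151] [69 73 84]
300 247 [ 0.505 -0.078  0.01 ] [124 122 122]
360 245 [ 0.509 -0.219  0.029] [100  96  96]
262 148 [0.732 0.012 0.073] [22 19 19]
310 172 [ 0.689 -0.103  0.015] [71 71 73]
1806 0.16469789843491583
((559.912353515625, -55.341094970703125), (243.19151306152344, 32.307518005371094), 77.87506866455078)
[[ 518.5785   -170.83128 ]
 [ 550.1653   -177.6173  ]
 [ 601.2462     60.149094]
 [ 569.6594     66.935104]]
((564.02099609375, -51.01007080078125), (568.4473876953125, 262.7744140625), 89.79145050048828) [[ 431.6001  -334.75363]
 [ 694.3728  -335.7101 ]
 [ 696.4419   232.73349]
 [ 433.6692   233.68997]]
```

View pics/c1.png

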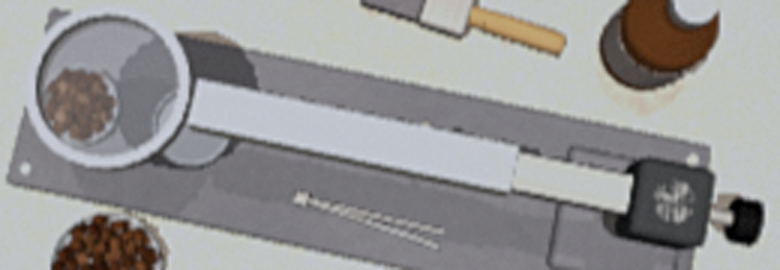

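```bash
python3 - <<'E'
from h import *
import pickle
d=pickle.load(open('top0.pkl','rb'))
ey=np.array([.2101,.9777]); ex=np.array([.9777,-.2101]); o=np.array([.5599,-.0553])
f=lambda u,v,h:(lambda p:(p.round(4),((p[:2]-o)@ex).round(4),((p[:2]-o)@ey).round(4)))(ray(d,u,v,h))
C=lambda u,v:(170+u/3,170+v/3)
print('pin',f(*C(427,124),.15)); print('end1',f(*C(517,146),.166)); print('end2',f(*C(511,192),.166))
print('tube top near lens',f(*C(195,82),.166),f(*C(190,127),.166))
print('lens',f(*C(113,87),.159)); print('feed',f(*C(78,103),.02)); print('bottle',f(395,178,.12)); print('clamp',f(*C(672,202),.175))
s=read_state(); print(s['time'])
t=s['tool_pos'][:2]; a=np.radians(24.8); X=np.array([np.cos(a),np.sin(a)]);Y=np.array([np.sin(a),-np.cos(a)])
E
```

```text
pin (array([ 0.57  , -0.0985,  0.15  ]), np.float64(0.019), np.float64(-0.0401))
end1 (array([ 0.5525, -0.1579,  0.166 ]), np.float64(0.0143), np.float64(-0.1019))
end2 (array([ 0.5213, -0.1532,  0.166 ]), np.float64(-0.0172), np.float64(-0.1038))
tube top near lens (array([0.5966, 0.0608, 0.166 ]), np.float64(0.0115), np.float64(0.1212)) (array([0.5655, 0.0636, 0.166 ]), np.float64(-0.0195), np.float64(0.1174))
lens (array([0.5945, 0.1183, 0.159 ]), np.float64(-0.0027), np.float64(0.177))
feed (array([0.6076, 0.1746, 0.02  ]), np.float64(-0.0016), np.float64(0.2349))
bottle (array([ 0.6482, -0.2813,  0.12  ]), np.float64(0.1338), np.float64(-0.2024))
clamp (array([ 0.5138, -0.2581,  0.175 ]), np.float64(-0.0024), np.float64(-0.2079))
0.1
```

Request:
arm_command(
  plan="4.6 -3.1 0 -5 1; 9.2 -6.2 0 -10 1; 13.8 -9.3 0 -15 1; 18.4 -12.4 0 -20 1; 23 -15.4 0 -26 1",
  squeeze=8,
)

```text
time: 0.72
tool_pos: [0.4069, -0.3294, 0.2496]
tcp_rot: [-0.0, 0.903, 0.43, -0.0]
force: [0.5, -0.7, 0.3]
gripper_width: 1.001
```

Request:
arm_command(
  plan="5.5 -0.8 0 -6 1; 11 -1.5 0 -12 1; 16.5 -2.3 0 -18 1; 22 -3.1 0 -24 1; 27.4 -3.8 0 -27 1",
)

```text
time: 1.35
tool_pos: [0.5506, -0.0933, 0.2494]
tcp_rot: [-0.0, 0.778, 0.629, -0.0]
force: [0.4, -0.2, -0.2]
gripper_width: 0.999
```

Request:
arm_command(
  plan="0 0 2 0 1; 0 0 4 0 1; 0 0 4 0 1",
)

```text
time: 1.72
tool_pos: [0.5488, -0.0947, 0.2083]
tcp_rot: [-0.001, 0.778, 0.628, -0.001]
force: [-0.0, -1.1, -0.5]
gripper_width: 1.002
```

```bash
python3 - <<'E'
from h import *
import pickle
s=read_state(); print(s['time'],s['tool_pos'],s['tcp_rot'],s['force'])
d=cam('top'); pickle.dump(d,open('top1.pkl','wb'));e=cam('side'); pickle.dump(e,open('side1.pkl','wb'))
im=np.vstack([cv2.resize(d['color'][170:260,200:460],(780,270)),cv2.resize(e['color'][100:200,190:450],(780,300))])
cv2.imwrite('pics/c2.png',np.clip(im*1.3,0,255).astype(np.uint8))
E
```

```text
1.725 [ 0.54880465 -0.09472281  0.20826822] [-0.00127287  0.77812851  0.62810204 -0.00149137] [-0.00804774 -1.07332862 -0.52110228]
```

View pics/c2.png

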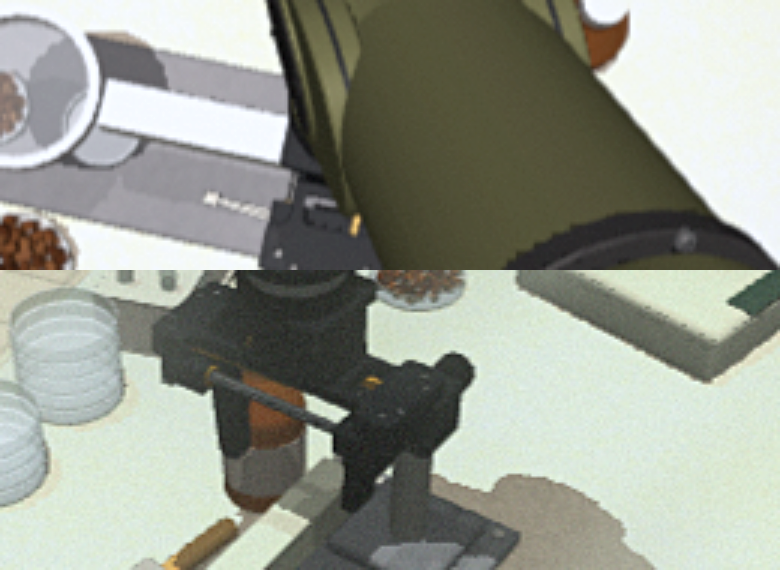

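Request:
arm_command(
  plan="0 0 2.2 0 1; 0 0 4.4 0 1; 0 0 6.6 0 1; 0 0 6.6 0 0.6; 0 0 6.6 0 0.6",
)

```text
time: 2.45
tool_pos: [0.5509, -0.0949, 0.1449]
tcp_rot: [0.001, 0.778, 0.628, 0.001]
force: [-0.1, 0.2, -0.3]
gripper_width: 0.799
```

Request:
arm_command(
  plan="0 0 0 0 0.5; 0 0 0 0 0.45; 0 0 0 0 0.4",
  squeeze=8,
)

```text
time: 2.82
tool_pos: [0.5509, -0.0949, 0.1442]
tcp_rot: [0.001, 0.778, 0.628, 0.001]
force: [1.8, -1.2, 0.1]
gripper_width: 0.456
```

Request:
arm_command(
  plan="0 0 0 0 0.3; 0 0 0 0 0.3; 0 0 0 0 0.3",
  squeeze=8,
)

```text
time: 3.2
tool_pos: [0.5507, -0.0949, 0.144]
tcp_rot: [0.001, 0.778, 0.628, 0.0]
force: [2.2, 0.2, 1.8]
gripper_width: 0.366
```

Request:
arm_command(
  plan="0.05 0 0 0 0.3; 0.1 0 0 0 0.3; 0.1 0 0 0 0.3",
  squeeze=10,
)

```text
time: 3.58
tool_pos: [0.5505, -0.0946, 0.1438]
tcp_rot: [0.001, 0.779, 0.628, -0.0]
force: [2.2, -3.2, 1.9]
gripper_width: 0.366
```

Request:
arm_command(
  plan="0.05 0 0 0 0.3; 0.1 0 0 0 0.3; 0.1 0 0 0 0.3",
)

```text
time: 3.95
tool_pos: [0.5505, -0.0929, 0.1436]
tcp_rot: [0.0, 0.778, 0.628, -0.0]
force: [3.1, -3.7, 0.3]
gripper_width: 0.362
```

Request:
arm_command(
  plan="0.05 0 0 0 0.3; 0.1 0 0 0 0.3; 0.1 0 0 0 0.3",
)

```text
time: 4.32
tool_pos: [0.5505, -0.0922, 0.1436]
tcp_rot: [0.0, 0.778, 0.628, -0.0]
force: [3.4, -4.1, -0.2]
gripper_width: 0.362
```

Request:
arm_command(
  plan="0.05 0 0 0 0.3; 0.1 0 0 0 0.3; 0.1 0 0 0 0.3",
)

```text
time: 4.7
tool_pos: [0.5505, -0.0917, 0.1436]
tcp_rot: [0.0, 0.778, 0.628, -0.001]
force: [2.1, -4.8, -0.3]
gripper_width: 0.362
```

```bash
cat >> h.py <<'E'
def ringc(d):
    z=pts(d)[...,2]; m=((z>.12)&(z<.19)).astype(np.uint8); m[:, 240:]=0; m[:,:120]=0; m[:165]=0; m[240:]=0
    g=d['color'].min(-1)
    c=max(cv2.findContours(m,cv2.RETR_EXTERNAL,cv2.CHAIN_APPROX_NONE)[0],key=len)
    c=c[c[:,0,0]<225]; e=cv2.fitEllipse(c)
    return ray(d,*e[0],.155)[:2], e
def patch_shift(a,b):
    A,B=[cv2.cvtColor(x['color'],cv2.COLOR_BGR2GRAY).astype(np.float32)[168:235,172:240] for x in (a,b)]
    t=cv2.getRotationMatrix2D((0,0),0,1).astype(np.float32)
    return t
E
python3 - <<'E'
from h import *
import pickle
d=cam('top'); pickle.dump(d,open('top2.pkl','wb'))
for n in('top0','top1','top2'):
    print(n,ringc(pickle.load(open(n+'.pkl','rb'))))
E
```

```text
top0 (array([0.59703022, 0.12222475]), ((206.20970153808594, 198.1588897705078), (54.4539794921875, 56.150611877441406), 85.84486389160156))
top1 (array([0.59703284, 0.12223428]), ((206.20516967773438, 198.15765380859375), (54.484954833984375, 56.00508499145508), 85.81703186035156))
top2 (array([0.59739497, 0.12569866]), ((204.5498046875, 197.98768615722656), (54.49261474609375, 55.63920211791992), 86.99201202392578))
```

Request:
arm_command(
  plan="0.06 0 0 0 0.3; 0.12 0 0 0 0.3; 0.18 0 0 0 0.3; 0.25 0 0 0 0.3; 0.3 0 0 0 0.3",
)

```text
time: 5.38
tool_pos: [0.551, -0.0891, 0.1436]
tcp_rot: [0.0, 0.779, 0.628, -0.001]
force: [2.4, -5.6, 0.7]
gripper_width: 0.364
```

Request:
arm_command(
  plan="0.1 0 0 0 0.3; 0.2 0 0 0 0.3; 0.3 0 0 0 0.3; 0.4 0 0 0 0.3; 0.5 0 0 0 0.3",
)

```text
time: 6.0
tool_pos: [0.5526, -0.0829, 0.1437]
tcp_rot: [0.0, 0.778, 0.628, -0.0]
force: [3.7, -3.7, 0.4]
gripper_width: 0.367
```

```bash
python3 - <<'E'
from h import *
import pickle
d=cam('top'); pickle.dump(d,open('top3.pkl','wb')); print(ringc(d)); s=read_state(); print(s['tool_pos'],s['force'],s['gripper_width'])
E
```

```text
(array([0.59918201, 0.13450239]), ((200.35879516601562, 197.14691162109375), (54.470970153808594, 55.55459976196289), 89.69307708740234))
[ 0.55273171 -0.08267783  0.14374913] [ 2.90912412 -3.52084745 -0.15361164] 0.3639424218954253
```

Request:
arm_command(
  plan="0.15 0 0 0 0.3; 0.3 0 0 0 0.3; 0.45 0 0 0 0.3; 0.6 0 0 0 0.3; 0.75 0 0 0 0.3",
  squeeze=7,
)

```text
time: 6.68
tool_pos: [0.5543, -0.0756, 0.1437]
tcp_rot: [0.0, 0.778, 0.628, -0.0]
force: [2.5, -3.5, 0.6]
gripper_width: 0.362
```

Request:
arm_command(
  plan="0.15 0 0 0 0.3; 0.3 0 0 0 0.3; 0.45 0 0 0 0.3; 0.6 0 0 0 0.3; 0.75 0 0 0 0.3",
)

```text
time: 7.3
tool_pos: [0.5558, -0.0684, 0.1437]
tcp_rot: [0.0, 0.778, 0.628, -0.0]
force: [2.7, -4.7, 0.8]
gripper_width: 0.361
```

```bash
python3 - <<'E'
from h import *
import pickle
d=cam('top'); pickle.dump(d,open('top4.pkl','wb')); print(ringc(d)); s=read_state(); print(s['tool_pos'],s['force'],s['gripper_width'])
E
```

```text
(array([0.60154669, 0.14797991]), ((193.94407653808594, 196.0361785888672), (54.058326721191406, 56.741825103759766), 101.53398895263672))
[ 0.55593347 -0.06795497  0.14376625] [ 2.63498292 -3.28971062  0.92757266] 0.3680584853337581
```

Request:
arm_command(
  plan="0.1 0 0 0 0.3; 0.2 0 0 0 0.3; 0.3 0 0 0 0.3; 0.4 0 0 0 0.3",
  squeeze=6,
)

```text
time: 7.85
tool_pos: [0.5567, -0.0643, 0.1437]
tcp_rot: [0.0, 0.778, 0.628, 0.0]
force: [1.8, -3.7, 1.2]
gripper_width: 0.359
```

Request:
arm_command(
  plan="0.05 0 0 0 0.3; 0.1 0 0 0 0.3; 0.15 0 0 0 0.3; 0.2 0 0 0 0.3",
)

```text
time: 8.35
tool_pos: [0.5572, -0.0621, 0.1438]
tcp_rot: [-0.0, 0.778, 0.628, 0.0]
force: [2.3, -2.0, 0.9]
gripper_width: 0.362
```

Request:
arm_command(
  plan="0.05 0 0 0 0.3; 0.1 0 0 0 0.3; 0.15 0 0 0 0.3; 0.2 0 0 0 0.3",
)

```text
time: 8.85
tool_pos: [0.557, -0.0598, 0.1437]
tcp_rot: [-0.001, 0.778, 0.628, -0.0]
force: [1.5, 0.2, 3.3]
gripper_width: 0.366
```

Request:
arm_command(
  plan="0.05 0 0 0 0.3; 0.1 0 0 0 0.3; 0.15 0 0 0 0.3",
)

```text
time: 9.22
tool_pos: [0.5571, -0.0597, 0.1436]
tcp_rot: [-0.0, 0.778, 0.628, -0.001]
force: [-0.4, -0.6, 3.3]
gripper_width: 0.358
```

Request:
arm_command(
  plan="0.05 0 0 0 0.3; 0.1 0 0 0 0.3",
)

```text
time: 9.48
tool_pos: [0.5572, -0.0593, 0.1434]
tcp_rot: [0.0, 0.779, 0.628, -0.001]
force: [-1.7, -3.0, 2.8]
gripper_width: 0.366
```

```bash
python3 - <<'E'
from h import *
import pickle
d=cam('top'); pickle.dump(d,open('top5.pkl','wb')); print(ringc(d)); s=read_state(); print(s['tool_pos'],s['force'],s['gripper_width'])
E
```

```text
(array([0.60345019, 0.15539695]), ((190.42816162109375, 195.14193725585938), (53.575984954833984, 59.30397415161133), 104.21260070800781))
[ 0.55726059 -0.05920856  0.14342891] [-1.42891718 -3.58266609  1.87681228] 0.3633149476796069
```

Request:
arm_command(
  plan="-0.1 0 0 0 0.3; -0.1 0 0 0 0.3; -0.1 0 0 0 0.6; -0.1 0 0 0 1; -0.1 0 0 0 1",
)

```text
time: 10.15
tool_pos: [0.5581, -0.0586, 0.1437]
tcp_rot: [-0.0, 0.778, 0.628, 0.0]
force: [-0.4, 0.5, 0.4]
gripper_width: 0.676
```

Request:
arm_command(
  plan="0 0 0 0 1; 0 0 -3 0 1; 0 0 -6 0 1; 0 0 -10 0 1; 0 0 -10 0 1",
)

```text
time: 10.78
tool_pos: [0.5598, -0.0588, 0.2466]
tcp_rot: [0.002, 0.778, 0.628, 0.003]
force: [-0.3, 0.1, -1.0]
gripper_width: 1.002
```

Request:
arm_command(
  plan="-5 4 0 0 1; -10 8 0 0 1; -15 12 0 0 1; -20 16 0 0 1; -20 16 0 0 1",
)

```text
time: 11.4
tool_pos: [0.6712, -0.2948, 0.241]
tcp_rot: [0.001, 0.781, 0.625, -0.002]
force: [-0.7, 0.5, -0.0]
gripper_width: 1.001
```

```bash
python3 - <<'E'
from h import *
import pickle
s=read_state(); print(s['time'],s['tool_pos'],s['force'])
d=cam('top'); pickle.dump(d,open('top6.pkl','wb')); print(ringc(d))
cv2.imwrite('pics/c6.png',np.clip(cv2.resize(d['color'][165:265,160:420],None,fx=3,fy=3,interpolation=cv2.INTER_CUBIC)*1.3,0,255).astype(np.uint8))
E
```

```text
11.4 [ 0.67117548 -0.2948245   0.24100324] [-0.72644641  0.52883212 -0.02575402]
(array([0.60305118, 0.15504321]), ((190.5902862548828, 195.32972717285156), (53.620330810546875, 59.27078628540039), 102.54932403564453))
```

View pics/c6.png

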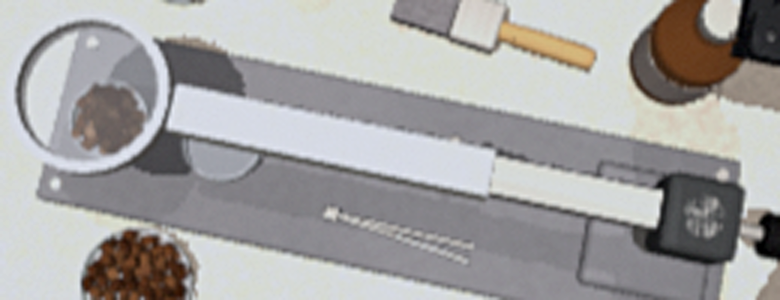

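```bash
python3 - <<'E'
from h import *
import pickle
a=pickle.load(open('top0.pkl','rb'));d=pickle.load(open('top6.pkl','rb'))
big=[cv2.resize(x['color'][195:240,285:350],None,fx=10,fy=6.5,interpolation=cv2.INTER_CUBIC) for x in (a,d)]
cv2.imwrite('pics/c7.png',np.clip(np.vstack(big)*1.3,0,255).astype(np.uint8))
ey=np.array([.2101,.9777])
# lens centre from ring contour on the side away from the tube
for x,lim in((a,222),(d,206)):
    z=pts(x)[...,2]; m=((z>.12)&(z<.19)).astype(np.uint8); m[:,240:]=0;m[:,:120]=0;m[:165]=0;m[240:]=0
    c=max(cv2.findContours(m,cv2.RETR_EXTERNAL,cv2.CHAIN_APPROX_NONE)[0],key=len); c=c[c[:,0,0]<lim]
    e=cv2.fitEllipse(c); l=ray(x,*e[0],.155)[:2]; print('lens',l,l@ey,e)
# feed dish from brown mask under the lens
hsv=cv2.cvtColor(d['color'],cv2.COLOR_BGR2HSV); r=d['color'].astype(int)
m=((r[...,2]-r[...,0]>8)).astype(np.uint8); roi=np.zeros_like(m); roi[188:220,178:215]=1; m=cv2.morphologyEx(m*roi,cv2.MORPH_OPEN,np.ones((3,3)))
c=max(cv2.findContours(m,0,1)[0],key=cv2.contourArea); (u,v),R=cv2.minEnclosingCircle(c); f=ray(d,u,v,.02)[:2]; print('feed px',u,v,R,'feed',f,'lens-feed mm',1000*np.linalg.norm(l-f),(l-f)@ey*1000)
E
```

```text
lens [0.59704702 0.12226951] 0.24498247851253513 ((206.18849182128906, 198.15097045898438), (54.44886016845703, 56.10615921020508), 84.97134399414062)
lens [0.60382203 0.1573617 ] 0.2807155422380972 ((189.49497985839844, 194.967529296875), (54.25240707397461, 55.77549743652344), 75.73159790039062)
feed px 192.0 205.5 9.962529182434082 feed [0.60477307 0.18429455] lens-feed mm 26.94964063444214 -26.532065133983096
```

View pics/c7.png

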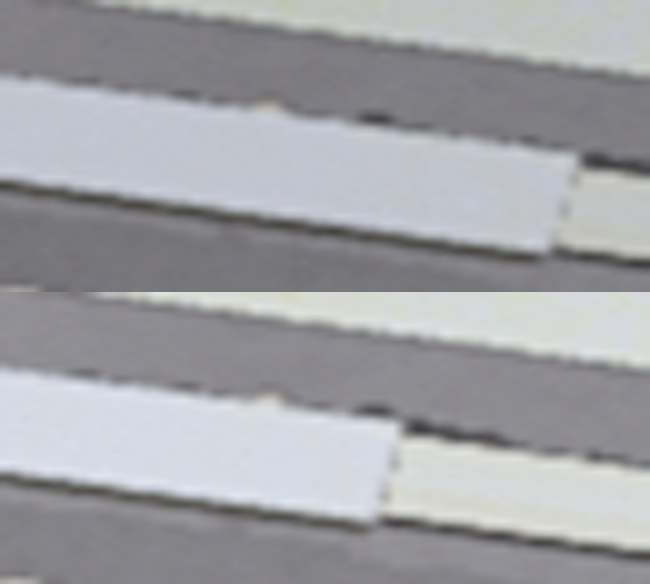

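```bash
python3 - <<'E'
from h import *
import pickle
ey=np.array([.2101,.9777])
e=cam('side'); pickle.dump(e,open('side6.pkl','wb'))
d=pickle.load(open('side0.pkl','rb'))
for x in(d,e):
    r=x['color'].astype(int); m=((r[...,2]-r[...,0]>12)&(r.sum(-1)<330)).astype(np.uint8); roi=np.zeros_like(m); roi[285:330,190:235]=1
    c=cv2.findContours(cv2.morphologyEx(m*roi,cv2.MORPH_CLOSE,np.ones((3,3))),0,1)[0]; c=max(c,key=cv2.contourArea); b=cv2.boundingRect(c)
    u,v=b[0]+b[2]/2,b[1]+b[3]/2; f=ray(x,u,v,.02)[:2]; print('feed',b,f,f@ey)
im=np.hstack([x['color'][200:340,150:290] for x in(d,e)])
cv2.imwrite('pics/c8.png',np.clip(cv2.resize(im,None,fx=2.8,fy=2.8,interpolation=cv2.INTER_CUBIC)*1.3,0,255).astype(np.uint8))
print(read_state()['time'])
E
```

```text
feed (194, 297, 31, 25) [0.60752692 0.17578363] 0.29950506005072075
feed (195, 297, 29, 25) [0.60752692 0.17578363] 0.29950506005072075
11.5
```

View pics/c8.png

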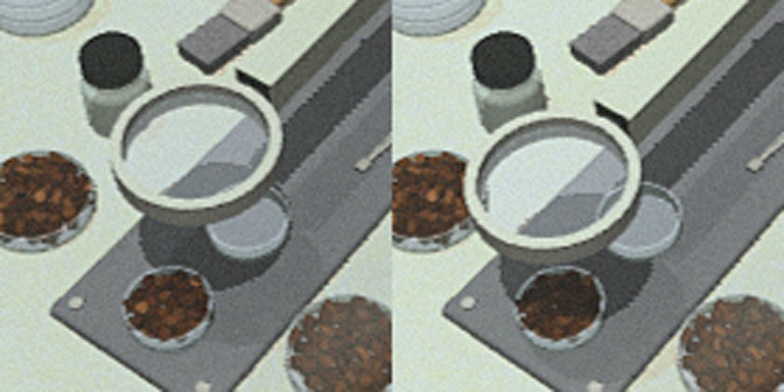

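Request:
arm_command(
  plan="5 -4 0 0 1; 10 -8 0 0 1; 15 -12 0 0 1; 20 -16 0 0 1; 20 -16 0 0 1",
)

```text
time: 12.12
tool_pos: [0.5544, -0.0514, 0.2443]
tcp_rot: [-0.002, 0.774, 0.633, -0.0]
force: [1.4, 0.5, -1.3]
gripper_width: 1.0
```

Request:
arm_command(
  plan="0 0 0 0 1; 0 0 0 0 1",
)

```text
time: 12.38
tool_pos: [0.5581, -0.0604, 0.2436]
tcp_rot: [0.0, 0.779, 0.627, -0.0]
force: [-0.1, -0.6, 0.0]
gripper_width: 0.999
```

Request:
arm_command(
  plan="0 0 3.5 0 1; 0 0 7 0 1; 0 0 10 0 1; 0 0 10 0 0.7; 0 0 10 0 0.5",
  squeeze=5,
)

```text
time: 13.0
tool_pos: [0.5587, -0.0598, 0.1444]
tcp_rot: [0.001, 0.779, 0.627, 0.001]
force: [1.2, 0.9, 0.4]
gripper_width: 0.799
```

Request:
arm_command(
  plan="0 0 0 0 0.4; 0 0 0 0 0.3; 0 0 0 0 0.3; 0 0 0 0 0.3",
)

```text
time: 13.5
tool_pos: [0.5577, -0.0591, 0.1439]
tcp_rot: [0.0, 0.778, 0.628, -0.0]
force: [-0.2, -0.3, 2.3]
gripper_width: 0.363
```

Request:
arm_command(
  plan="0.03 0 0 0 0.3; 0.06 0 0 0 0.3; 0.06 0 0 0 0.3",
)

```text
time: 13.88
tool_pos: [0.5577, -0.059, 0.1438]
tcp_rot: [0.0, 0.778, 0.628, -0.0]
force: [-1.0, -1.7, 4.3]
gripper_width: 0.364
```

Request:
arm_command(
  plan="0.03 0 0 0 0.3; 0.06 0 0 0 0.3; 0.06 0 0 0 0.3",
)

```text
time: 14.25
tool_pos: [0.558, -0.0583, 0.1436]
tcp_rot: [0.0, 0.778, 0.628, -0.0]
force: [-1.3, -3.4, 2.1]
gripper_width: 0.364
```

Request:
arm_command(
  plan="0.03 0 0 0 0.3; 0.05 0 0 0 0.3; 0.05 0 0 0 0.3",
)

```text
time: 14.62
tool_pos: [0.5583, -0.0574, 0.1437]
tcp_rot: [0.0, 0.778, 0.628, 0.0]
force: [-1.1, -3.4, 2.2]
gripper_width: 0.361
```

```bash
cat >> h.py <<'E'
def lens(x,lim=206):
    z=pts(x)[...,2]; m=((z>.12)&(z<.19)).astype(np.uint8); m[:,240:]=0;m[:,:120]=0;m[:165]=0;m[240:]=0
    c=max(cv2.findContours(m,cv2.RETR_EXTERNAL,cv2.CHAIN_APPROX_NONE)[0],key=len); c=c[c[:,0,0]<lim]
    return ray(x,*cv2.fitEllipse(c)[0],.157)[:2]@np.array([.2101,.9777])
E
python3 - <<'E'
from h import *
import pickle
d=cam('top')
print([lens(pickle.load(open(f'top{i}.pkl','rb'))) for i in (5,6)],lens(d), read_state()['force'])
E
```

```text
[np.float64(0.28034848108960325), np.float64(0.2801386169652973)] 0.28183805955207897 [-0.71380109 -3.27099791  2.29775684]
```

Request:
arm_command(
  plan="-0.05 0 0 0 0.3; -0.05 0 0 0 0.5; -0.05 0 0 0 1; -0.05 0 0 0 1; -0.05 0 0 0 1",
)

```text
time: 15.3
tool_pos: [0.5581, -0.0577, 0.1437]
tcp_rot: [-0.0, 0.778, 0.628, 0.0]
force: [0.9, 1.0, 0.4]
gripper_width: 0.789
```

Request:
arm_command(
  plan="0 0 0 0 1; 0 0 -3 0 1; 0 0 -6 0 1; 0 0 -10 0 1; 0 0 -10 0 1",
)

```text
time: 15.92
tool_pos: [0.56, -0.0577, 0.2466]
tcp_rot: [0.002, 0.778, 0.628, 0.003]
force: [1.0, -0.6, -0.5]
gripper_width: 1.001
```

Request:
arm_command(
  plan="-5 4 0 0 1; -10 8 0 0 1; -15 12 0 0 1; -20 16 0 0 1; -20 16 0 0 1",
)

```text
time: 16.55
tool_pos: [0.6714, -0.2937, 0.241]
tcp_rot: [0.001, 0.781, 0.625, -0.002]
force: [0.4, -0.2, -0.8]
gripper_width: 1.0
```

```bash
python3 - <<'E'
from h import *
import pickle
d=cam('top'); s=read_state(); print(s['time'],s['force'],lens(d))
a=pickle.load(open('top0.pkl','rb'))
big=[cv2.resize(x['color'][195:240,285:350],None,fx=10,fy=6.5,interpolation=cv2.INTER_CUBIC) for x in (a,d)]
cv2.imwrite('pics/c9.png',np.clip(np.vstack(big)*1.3,0,255).astype(np.uint8))
E
```

```text
16.6 [-0.39131453  0.75549477 -0.41483303] 0.28153869924017
```

View pics/c9.png

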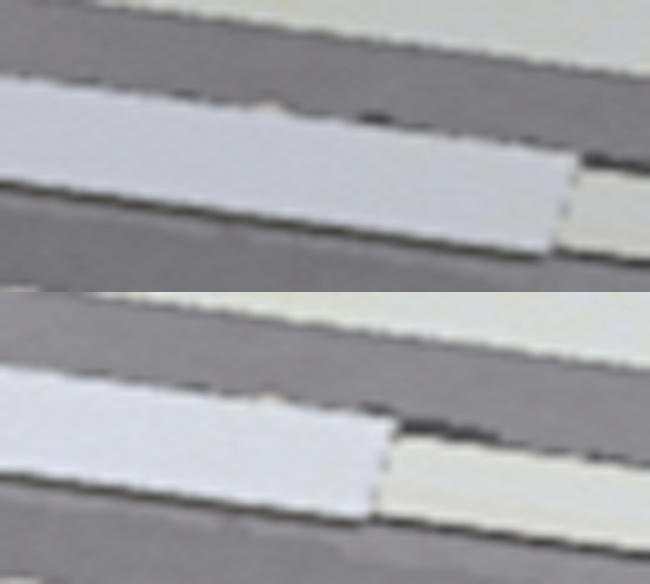

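```bash
python3 - <<'E'
from h import *
import pickle
L=[pickle.load(open(f'top{i}.pkl','rb'))['color'] for i in (0,6)]
L.append(np.mean([cam('top')['color'] for _ in range(6)],0))
for x in L: print(np.asarray(x)[207:216,304:321].mean(-1).round().astype(int),'\n')
E
```

```text
[[ 98  97  97  97  96  95  97  97  97  97  97  96  97  95  97  97  98]
 [ 97  97  98  99  97  96  97  96  97  96  98  97  97  98  96  98  98]
 [ 83  97  96  94  97  96  96  90  90  95  97  96  98  97  98  97 101]
 [105 111  92  92  97  95  96 101 101  93  95  98  98  99  98  99 100]
 [145 140 127 126 129 116 124 132 127 100  89  97  97  97  99  99  99]
 [156 154 153 155 152 145 150 152 148 132 109  98  91  92  98  99  94]
 [154 154 155 154 155 153 154 156 156 152 142 133 126 126 128 114  97]
 [152 153 153 152 153 153 154 153 153 155 154 155 155 155 154 143 133]
 [152 152 153 152 153 154 151 153 152 154 153 154 155 155 154 155 154]] 

[[109 110 107 108 107 107 106 108 107 108 107 106 106 108 107 107 108]
 [107 110 108 107 109 108 108 107 107 107 108 108 106 106 108 109 110]
 [ 92 107 107 106 107 107 105  99 101 105 107 107 108 109 108 110 110]
 [117 123 102 101 108 108 106 112 113 101 106 109 108 110 110 109 110]
 [159 155 139 140 141 129 132 146 142 110 100 107 108 108 109 111 110]
 [170 171 169 172 168 158 161 166 161 135 121 112  98  95 108 111 105]
 [169 170 171 169 170 169 170 169 169 160 157 147 138 131 128 124  98]
 [169 169 168 167 169 169 168 170 170 170 170 171 172 169 159 155 140]
 [170 169 169 169 169 168 169 168 168 170 170 170 171 169 171 171 171]] 

[[110 110 109 109 108 108 108 108 108 108 108 107 108 108 108 108 109]
 [108 108 109 108 108 108 108 108 107 108 108 108 108 108 109 109 110]
 [ 90  92 107 107 107 108 106 100 101 105 108 108 108 109 109 110 111]
 [129 118 123 101 101 108 106 113 112 103 105 108 109 110 110 110 110]
 [170 160 156 140 139 141 134 149 143 117 102 107 110 108 109 110 110]
 [172 171 171 170 171 169 162 170 166 152 138 129 125 102 102 110 106]
 [170 170 170 170 170 171 170 171 171 172 169 160 156 140 141 143 127]
 [170 170 169 169 170 170 169 169 170 171 171 171 171 171 172 170 161]
 [170 170 170 169 170 169 170 170 169 169 170 170 171 171 171 172 171]]
```

```bash
python3 -c "
from h import *
s=read_state(); print(s['time'],s['joint_velocities'].round(3),s['force'].round(1)); print(sign_off())"
```

```text
16.9 [ 0.004 -0.002  0.008 -0.01   0.002  0.001  0.002] [ 0.6 -0.3 -0.1]
the job is handed in; nothing more can be done
None
```

The magnifier now sits over the feed dish, with the pin popped out through the next hole outward. I handed the job in at 16.9 s; no verdict was reported.

- **Method:** I gripped the boom across the pin, so one pad pressed it in flush. I then pulled the boom outward with 3 to 6 N, in finer steps towards the end. At about 36 mm the drag dropped and the tool stopped advancing, so I eased off and let go.
- **Extra nudge:** The lens first measured about 18 to 20 mm from the dish, too close to the 20 mm limit. I gripped again lightly and pulled at about 3.4 N, which moved the boom another 1.7 mm within the hole's play. Then I released it and moved clear.
- **Pin:** In the last pictures the pin shows in the same pixels, and as far out, as at the start, so it looks fully popped out. This is only a few pixels, so it is good evidence rather than an exact measurement.
- **Lens over dish:** The lens is about 17 to 18 mm from the dish centre, inside the 20 mm limit. My estimates spread by about 2 mm, so the margin is thin. One automatic pellet mask gave 27 mm, but it had picked the wrong dish centre; the picture by eye and the side camera both disagreed with it.
- **Other things:** In the side view, before the final nudge, the feed dish had not moved. Nothing else looked shifted in the views I had, though I did not measure the other items one by one. The highest reading I saw at the wrist was about 6 N, and the robot was clear of everything at the end.

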